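# Shut off the marked air valve in the bench manifold box

## Robot

A 6-joint arm with a two-finger parallel gripper is mounted at the origin on the work surface. World frame = base frame: x ahead of the robot, y to its left, z up, the work surface at z = 0. Lengths are in m, angles in rad, forces in N, time in s.
With the tool pointing down it reaches from about 0.275 to 0.85 m from the base axis. Payload 5.2 kg.
Tool frame: the origin (TCP) lies on the mounting face of the last link; the fingertips stand 173 mm ahead of it and the grasp point (between the pads) lies 155 mm ahead of it; z points along the fingers, y is the line along which they close (so a half turn about z gives the same grasp; the last joint's range is limited). The gripper opens to 85 mm and grips with 20 to 120 N. Pads are 22 mm wide; open, the fingers measure 114 mm over their backs; the gripper's body (76 mm by 85 mm) begins 54 mm behind the grasp point. The pads swing forward as they close: fully open they stand 13 mm farther back than shut.
Start: joints at [0.928, 0.259, 1.535, -0, 1.348, -0.203], TCP at [0.234, 0.498, 0.405] pointing down, gripper open.
Joint ranges: [-3.14, 3.14], [-0.91, 2.08], [0.19, 2.58], [-1.22, 4.36], [0.22, 2.71], [-3.12, 3.12]. Speed limits (rad/s): [2.57, 2.57, 3.14, 3.14, 3.14, 3.14].

## Interface

Orientations are given as a rotation vector (axis times angle).
In Python, from cell import manip gives the robot as it stands. Calls block until the motion is done:
- manip.movep(position, orientation): joint-space move of the TCP to a pose.
- manip.line_to(position, attitude=None, rate=0.15, until_force=None): straight line of the TCP; attitude=None keeps the orientation; rate is the mean speed in m/s. With until_force (N) it stops when the force on the tool has changed by that much, and returns True; else False.
- manip.goto_joints(angles): joint-space move.
- manip.grip(opening): finger opening in m; the grip force is fixed at half the most; returns when the fingers have stopped.
- manip.dwell(seconds).
- manip.ik(position, orientation): joint angles nearest the present ones, or None.
- manip.camera(name): name is "side" or "top"; returns the picture (384x512x3 uint8, blue, green, red); there is no depth.
- manip.calibration(name): a dict with "mtx" (3x3 intrinsics, pixels), "rvec" (rotation vector, rad) and "tvec" (3), from world to camera coordinates, as OpenCV has them. Camera axes: x right, y down, z forward; pixel columns grow to the right and rows downward; lengths in m; the calibration is good to about 2 mm. A picture is of the moment at which its call begins. calibration takes no time and is no camera call.
A pose or a line that the arm cannot do raises manip.MotionError and nothing moves.
- manip.close_job(): hands the job in; it is judged then, once.
Readings, each from a call of its own:
- manip.current_t(): time.
- manip.current_joints(): joint angles.
- manip.current_dq(): joint speeds.
- manip.current_joint_torque(): joint torques, N m.
- manip.current_position(): TCP position.
- manip.current_tcp_rot(): TCP orientation.
- manip.current_contact_force(): force on the tool from outside, world axes, zero at the start.
- manip.current_moment(): the same for the moment, N m.
- manip.current_finger_gap(): finger opening in m.
- manip.current_grasp_force(): force on a finger pad.
Only numpy, scipy, OpenCV 4.12 (cv2) and the standard library are available. Lean on these libraries where they do the work, as an engineer would, in place of code of your own. Each camera call takes 0.05 s, during which the arm holds its last target. There are 200 camera calls.

## Task

Slide the blue cover of the air manifold box fully back (it has a black lip to push against) to reveal the two valve handles, then push the red handle with the yellow band round until it is fully shut, at its stop across its pipe. Nothing needs gripping: lift or carry nothing, and leave the blue handle and the loose things on and around the box where they are. Leave the cover open.

Things in the scene. Friction and masses are not known exactly. Their poses are not given: they have to be found in the camera images.
- manifold_box: grey air manifold box fixed to the bench, 260 (its x) x 300 (its y) x 46 mm; origin at the centre of its underside. x points to its rear, away from the robot (yaw within 0.35 rad), y to its left, z up. A dark base plate 6 mm thick reaches 55 mm out beyond each side as a ledge. Front half: open bay with two valves. Rear half: closed deck, 46 mm high. Side guides stand 54 mm high
- bay_floor (a point): middle of the floor of the box's front bay, 6 mm above the bench. The bay spans local x -124 to -4 mm and y -144 to +144 mm of the box frame, under the cover at the start; rim 46 mm, side guides (10 mm wide) 54 mm above the bench
- cover_plate (a joint): slide of the blue cover, m along the box's x: 0 = bay covered, 0.125 = pushed fully back over the rear deck, at its stop. Starts at 0 to 0.03, stays where it is left, takes about 2 N to slide, cannot lift off. The cover is 132 mm long (x), 276 mm wide (y), upper face 52 mm above the bench; at 0 it spans box x -130 to +2 mm
- cover_lip (a point): middle of the front face (towards the robot) of the black upstanding lip on the cover, 63 mm above the bench. The lip is 160 mm long across the box (y), 10 mm thick (x) and stands 52 to 74 mm high; this point lies at box x = -102 mm + cover_plate, y = 0
- red_lever_arm (a joint): angle of the marked handle, red with a yellow band near its tip, rad: 0 = open, pointing to the box's front (-x), in line with its brass pipe; pi/2 = shut, at its stop, pointing to the box's left (+y), across the pipe. Turns clockwise from above, starts at 0 to 0.3, stays where it is left, resists with about 0.12 N m (2.5 N pushed 50 mm from its axis)
- red_axis (a point): the red handle's pivot axis (upright), at the handle's mid-height, 34 mm above the bench. It lies at local x = -30 mm and local y = either -74 mm or +60 mm: the red and the blue valve may have changed places
- red_tip (a point): free end of the red handle, 65 mm from its axis, 34 mm high. The handle is a straight bar 14 mm wide, 28 to 41 mm high, from 9 to 65 mm from the axis; the hub is 22 mm across and 44 mm high at most
- blue_axis (a point): pivot axis of the plain blue valve handle, in the other of the two places; same sizes as the red one; must not be turned
- blue_tip (a point): free end of the blue handle, 65 mm from its axis; the handle starts 0 to 0.3 rad from pointing to the front of the box, in the same sense as the red one
- coupler: loose brass coupling, 24 mm across, 36 mm tall, standing on the box's right-hand ledge (about local y -178 mm); origin at its foot; leave it
- steel_plug: loose steel plug, 22 mm across, 30 mm tall, standing on the box's left-hand ledge (about local y +178 mm); origin at its foot; leave it
- bush: loose steel ring, 44 mm across, 35 mm tall, standing on the bench in front of the box (its centre 65 to 85 mm ahead of the front wall); origin at its foot; leave it
- shaft: loose steel cylinder, 30 mm across, 70 mm tall, standing on the bench to the right; origin at its foot; leave it
- micrometer_stand: grey cast stand holding a micrometer, 150 x 90 mm foot, 155 mm tall, on the bench to the left; origin under its foot; leave it
- gauge_rack: wooden block 100 x 60 x 30 mm holding green and red plug gauges, 105 mm tall in all, on the bench to the right; origin under its foot; leave it

How it is judged:
By the outcome, as a careful person would: the job done as asked, in the order asked, and still so for the second after the job is handed in, with the robot touching nothing.
It also fails if it takes over 42 s, if anything falls off the work surface, if the arm or the gripper's body presses on something with over 40 N, if the wrist force passes 120 N, or if a joint passes its speed limit or range.

## Working session

There is one attempt and no reset: what is moved stays moved. The work goes in short steps, each a Python script; the robot and the scene stay as the last script left them, time stands still between calls to the robot, and variables do not carry over. Pictures are saved under pics/ and viewed, at most 10 in all, crops included, and the job is handed in when it is done.

```bash
ls; mkdir -p pics; python3 - <<'E'
from cell import manip
import cv2
for n in("top","side"):
    cv2.imwrite(f"pics/{n}0.png",manip.camera(n)); c=manip.calibration(n); print(n,c)
print(manip.current_t(),manip.current_tcp_rot())
E
```

```text
pics
top {'mtx': array([[459.83868057,   0.        , 249.01230384],
       [  0.        , 459.83868057, 184.03014883],
       [  0.        ,   0.        ,   1.        ]]), 'rvec': array([ 2.12330299, -2.11923282,  0.19490573]), 'tvec': array([-0.00463178,  0.55596382,  1.40725328])}
side {'mtx': array([[355.68443422,   0.        , 258.74305843],
       [  0.        , 355.68443422, 190.16705749],
       [  0.        ,   0.        ,   1.        ]]), 'rvec': array([ 2.13284858, -0.89645886,  0.42263761]), 'tvec': array([-0.40892851,  0.30613135,  0.8703967 ])}
0.1 [-6.85139161e-01 -3.06529636e+00  2.35343010e-03]
```

View pics/top0.png

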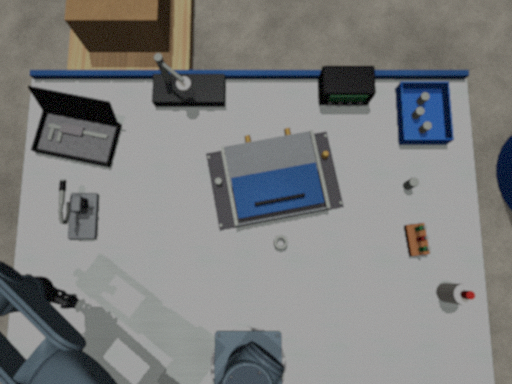

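View pics/side0.png

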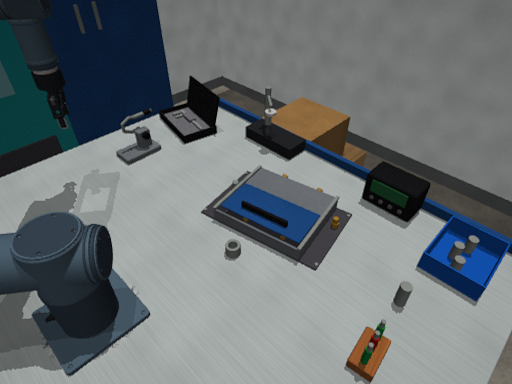

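The top view shows the box with the blue cover at about (278,190) and its black lip from (255,204) to (304,196). The bush is at (281,243), and the loose plugs on the ledges are at (219,181) and (326,154). The side view agrees. Next I measure the cover and lip.

```bash
cat > h.py <<'E'
from cell import manip
import cv2, numpy as np
def ray(n,px,z):
    c=manip.calibration(n); R=cv2.Rodrigues(c["rvec"])[0]; C=-R.T@c["tvec"].ravel()
    u=cv2.undistortPoints(np.float64(px).reshape(-1,1,2),c["mtx"],None).reshape(-1,2)
    d=np.c_[u,np.ones(len(u))]@R
    return C+d*((z-C[2])/d[:,2])[:,None]
def big(mask,roi):
    x0,y0,x1,y1=roi; m=np.zeros_like(mask); m[y0:y1,x0:x1]=mask[y0:y1,x0:x1]
    cs=cv2.findContours(m,cv2.RETR_EXTERNAL,cv2.CHAIN_APPROX_NONE)[0]
    return max(cs,key=cv2.contourArea)
def rect(n,cnt,z):
    p=ray(n,cnt.reshape(-1,2),z)[:,:2]
    (c,wh,a)=cv2.minAreaRect((p*1000).astype(np.float32))
    b=cv2.boxPoints((c,wh,a)); e=max((b[1]-b[0],b[2]-b[1]),key=np.linalg.norm)
    yaw=np.arctan2(e[1],e[0])-np.pi/2; yaw=(yaw+np.pi/2)%np.pi-np.pi/2
    return np.array(c),wh,yaw
E
python3 - <<'E'
from h import *
for n,roi in(("top",(205,130,345,230)),("side",(200,165,350,260))):
    im=cv2.imread(f"pics/{n}0.png"); hsv=cv2.cvtColor(im,cv2.COLOR_BGR2HSV)
    blue=cv2.inRange(hsv,(100,120,60),(125,255,255)); dark=cv2.inRange(im,(0,0,0),(45,45,45))
    blue2=cv2.morphologyEx(blue,cv2.MORPH_CLOSE,np.ones((15,15)))
    print(n,"cover",rect(n,big(blue2,roi),.052))
    x,y,w,h=cv2.boundingRect(big(blue2,roi))
    l=big(dark,(x+8,y+8,x+w-8,y+h-8)); print("lip",rect(n,l,.074),rect(n,l,.063))
E
```

```text
top cover (array([535.93597412, -93.02226257]), (132.135498046875, 275.0338439941406), np.float32(0.18796349))
lip (array([ 505.38504028, -110.83711243]), (6.739055156707764, 123.97027587890625), np.float32(0.1863997)) (array([ 507.10888672, -111.62374115]), (6.791599750518799, 124.9359359741211), np.float32(0.18639922))
side cover (array([536.81652832, -91.03907776]), (133.23275756835938, 278.2896728515625), np.float32(0.19180584))
lip (array([ 497.58435059, -103.38247681]), (24.445844650268555, 164.1243438720703), np.float32(0.18767428)) (array([505.88696289, -95.67884064]), (24.81593894958496, 166.60885620117188), np.float32(0.18767405))
```

The cover measures 132 x 276 mm in both views, as given, with its centre at (0.536,-0.092) and a yaw of 0.19. I'll push the lip now.

```bash
cat >> h.py <<'E'
YAW=.189; X=np.array([np.cos(YAW),np.sin(YAW),0]); Y=np.array([-X[1],X[0],0]); ROT=-np.pi*Y
E
python3 - <<'E'
from h import *
c=np.array([.5364,-.092,0])
s=c-X*(.038+.011+.018)
manip.grip(0)
manip.movep(s+[0,0,.30],ROT); manip.line_to(s+[0,0,.235],rate=.12)
print(manip.current_t(),manip.current_contact_force())
r=manip.line_to(s+X*.165+[0,0,.235],rate=.06,until_force=15)
p=manip.current_position(); print(r,(p-s)@X,p,manip.current_contact_force(),manip.current_t())
E
```

```text
3.8917 [0.46507056 0.02728295 0.89472818]
True 0.12318372800588534 [ 0.5915628  -0.08133753  0.23414163] [-1.13364641 -0.9129566   0.67834629] 5.75
```

```bash
python3 - <<'E'
from h import *
p=manip.current_position()
r=manip.line_to(p+X*.03,rate=.04,until_force=20)
q=manip.current_position(); print(r,(q-p)@X,manip.current_contact_force())
manip.line_to(q-X*.02,rate=.15); manip.line_to(q-X*.02+[0,0,.08],rate=.2)
manip.movep([.33,.25,.36],ROT)
print(manip.current_t())
for n in("top","side"): cv2.imwrite(f"pics/{n}1.png",manip.camera(n))
a=cv2.imread("pics/top1.png")[115:245,195:355]; b=cv2.imread("pics/side1.png")[150:280,190:360]
a=cv2.resize(a,(400,325),interpolation=2); b=cv2.resize(b,(400,306),interpolation=2)
cv2.imwrite("pics/c1.png",np.hstack([a[:306],b]))
im=cv2.imread("pics/top1.png"); hsv=cv2.cvtColor(im,cv2.COLOR_BGR2HSV)
blue=cv2.morphologyEx(cv2.inRange(hsv,(100,120,60),(125,255,255)),cv2.MORPH_OPEN,np.ones((5,5)))
blue=cv2.morphologyEx(blue,cv2.MORPH_CLOSE,np.ones((15,15)))
c,wh,y=rect("top",big(blue,(205,115,345,230)),.052); print("cover",c,wh,y)
O=np.r_[c/1000,0]-X*.061; print("origin",O)
for n,f in(("red",cv2.inRange(hsv,(0,120,60),(8,255,255))|cv2.inRange(hsv,(172,120,60),(180,255,255))),("yel",cv2.inRange(hsv,(20,120,100),(35,255,255)))):
    k,l,st,ce=cv2.connectedComponentsWithStats(f)
    for i in range(1,k):
        if st[i,4]>2 and 205<ce[i][0]<345 and 130<ce[i][1]<235:
            w=ray("top",[ce[i]],.041)[0]-O; print(n,ce[i],st[i,4],"box",w@X,w@Y)
E
```

```text
True 0.0015606361375614872 [-1.42634106 -0.35995607 -0.09935088]
8.45
cover [636.96917725 -73.42588806] (131.1812744140625, 271.39276123046875) 0.18854117
origin [ 0.57705543 -0.08488637  0.        ]
red [257.38888889 197.41666667] 36 box -0.05088231302871533 0.06534870846506938
red [258.5 209.5] 8 box -0.08955472102789828 0.06920907882750157
yel [287.18181818 131.09090909] 11 box 0.14649973145161785 -0.0718071833400599
yel [247.2 138.5] 10 box 0.14622082820942506 0.06124388333472401
yel [324.78947368 153.68421053] 19 box 0.04920220327784857 -0.17608242258722126
yel [296.5  177.75] 4 box -0.011564585332464041 -0.06988868194056888
yel [301.77777778 199.44444444] 9 box -0.08355053113975001 -0.07197099989549043
yel [259.32142857 205.21428571] 28 box -0.07659971349382089 0.06405776077193905
```

View pics/c1.png

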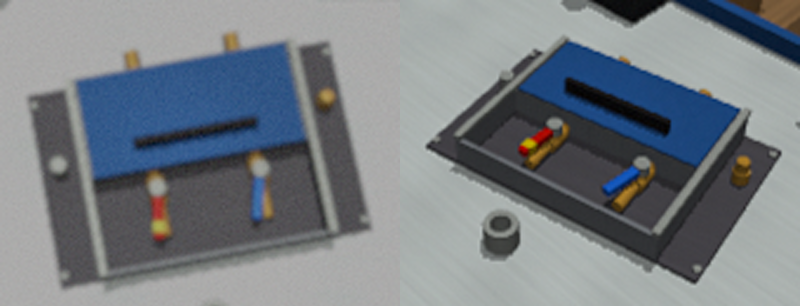

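The cover is fully back. The red handle with the yellow band is at box y=+60 on the left, with its hub at crop (157,185) and tip at (160,235), at about 0.1 rad. Blue is on the right. Next I push the red handle round along an arc.

```bash
cat > push.py <<'E'
from h import *
O=np.array([.5771,-.0849,0]); A=O-X*.030+Y*.060; T=.173+.026
def fc(th,r=.048):
    d=-np.cos(th)*X+np.sin(th)*Y; n=np.sin(th)*X+np.cos(th)*Y
    return A+r*d-n*(.007+.011*abs(np.sin(th))+.0145*abs(np.cos(th)))+[0,0,T]
E
python3 - <<'E'
from push import *
s=fc(0)-Y*.016
manip.movep(s+[0,0,.09],ROT); hit=manip.line_to(s,rate=.1,until_force=10)
print(hit,manip.current_contact_force(),manip.current_t())
if not hit:
    for th in np.radians([10,25,40,55,70,82]):
        r=manip.line_to(fc(th),rate=.05,until_force=25); print(r,manip.current_contact_force().round(1))
        if r: break
    else:
        r=manip.line_to(fc(np.pi/2)+X*.012,rate=.03,until_force=14)
        p=manip.current_position(); print(r,(p-fc(np.pi/2))@X,manip.current_contact_force())
print(manip.current_t())
E
```

```text
False [-0.33156752 -0.4825116   0.10669213] 11.0
False [ 0.4 -0.2 -0.5]
False [-0.4 -0.2  0.3]
False [ 0.1 -0.2  0.4]
False [-0.7  0.5 -0.7]
False [ 0.2 -0.6 -0. ]
False [-0.4  0.1  0.1]
True 0.0032211586598312383 [-1.1431207  -0.5956908  -0.43591902]
14.2833
```

```bash
python3 - <<'E'
from push import *
p=manip.current_position()
r=manip.line_to(p+X*.015,rate=.03,until_force=18); q=manip.current_position(); print(r,(q-p)@X)
manip.line_to(q-X*.012,rate=.1); manip.line_to(q-X*.012+[0,0,.12],rate=.2)
manip.movep([.33,.25,.36],ROT); print(manip.current_t())
im=manip.camera("top"); sd=manip.camera("side")
a=cv2.resize(im[115:245,195:355],(400,325),interpolation=2); b=cv2.resize(sd[150:280,190:360],(400,306),interpolation=2)
cv2.imwrite("pics/c2.png",np.hstack([a[:306],b]))
hsv=cv2.cvtColor(im,cv2.COLOR_BGR2HSV)
f=cv2.inRange(hsv,(0,120,60),(8,255,255))|cv2.inRange(hsv,(172,120,60),(180,255,255))|cv2.inRange(hsv,(20,120,100),(35,255,255))
f[:160]=0; f[:, :215]=0; f[:,280:]=0; f[220:]=0
px=np.argwhere(f)[:,::-1]; w=ray("top",px,.041)-O; xy=np.c_[w@X,w@Y]
v=cv2.fitLine(xy.astype(np.float32),cv2.DIST_L2,0,.01,.01).ravel(); print(len(px),xy.min(0),xy.max(0),v)
E
```

```text
True 0.0017147812511340086
16.7583
127 [-0.08891429  0.05621515] [-0.00803504  0.12397628] [ 0.7186832   0.69533765 -0.03944428  0.08414439]
```

View pics/c2.png

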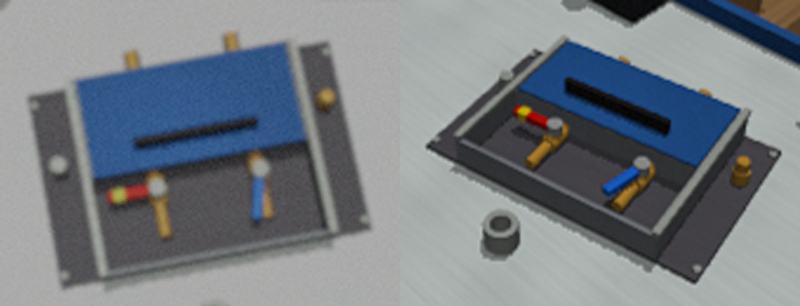

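The red handle now lies across its pipe, with its hub at crop (157,186) and tip at (110,196). The cover is open, and the blue handle and loose things haven't moved. I'll check the angle once more from the yellow band and then decide whether to hand in.

```bash
python3 - <<'E'
from push import *
im=manip.camera("top"); hsv=cv2.cvtColor(im,cv2.COLOR_BGR2HSV)
for n,f in(("red",cv2.inRange(hsv,(0,120,60),(8,255,255))|cv2.inRange(hsv,(172,120,60),(180,255,255))),("yel",cv2.inRange(hsv,(22,120,100),(35,255,255)))):
    k,l,st,ce=cv2.connectedComponentsWithStats(f)
    for i in range(1,k):
        if st[i,4]>2 and 225<ce[i][0]<275 and 165<ce[i][1]<220:
            w=ray("top",[ce[i]],.041)[0]-O; x,y=w@X+.030,w@Y-.060
            print(n,st[i,4],"rel",x,y,"ang",np.degrees(np.arctan2(y,-x)))
# cover side: hub (grey) for reference
g=cv2.inRange(hsv,(0,0,110),(180,60,255)); k,l,st,ce=cv2.connectedComponentsWithStats(g)
for i in range(1,k):
    if st[i,4]<80 and st[i,4]>5 and 240<ce[i][0]<310 and 165<ce[i][1]<205:
        w=ray("top",[ce[i]],.044)[0]-O; print("hub",ce[i],w@X,w@Y)
E
```

```text
red 49 rel 0.002481998225599795 0.02611915319449927 ang 95.42828793520107
red 6 rel 0.0034197673640617918 0.06306406151246577 ang 93.10393137749358
yel 25 rel 0.003585968681265296 0.049828418846642145 ang 94.11627078234271
yel 4 rel -0.051372839316889074 0.0011901444305186873 ang 1.3271226286110023
hub [298.90909091 182.        ] -0.027142752441383738 -0.07417733589930334
hub [257.85365854 189.85365854] -0.027723686848135292 0.05944180945314507
hub [300.09090909 195.        ] -0.06901606900757032 -0.06922071259309857
```

```bash
python3 -c "
from cell import manip
print(manip.close_job(),manip.current_t())"
```

```text
the job is handed in; nothing more can be done
the job is handed in; nothing more can be done
```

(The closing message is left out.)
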